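Press the back panel into a display frame and turn its button over it

TASK

The small wooden display frame lies face down: put in the back panel that fits its opening, bar side up, and press it down past the frame's two sprung steel rods until it sits fully home and level on the bottom of the recess. Then swing the brass turn button round until it points square across the panel, so the panel is locked in. Leave the longer, narrower panel and the other things on the table where they are.

Things in the scene. Friction and masses are not known exactly. Their poses are not given: they have to be found in the camera images.
- frame: deep wooden display frame lying face down, fixed to the table, 156 (x) x 132 (y) x 27 mm; origin at the centre of its underside, z up. Open recess 100 (x) x 75 (y) mm in its middle, floor 8 mm above the table, rim 27 mm, inner top edges bevelled 4 mm
- rod_l (a point): middle of the sprung steel rod in the recess's long wall at y = +37.5 mm: horizontal, 15 mm thick, 51 mm long along x, axis 19 mm above the table, standing 3.3 mm into the recess. A panel laid in rests on the two rods (underside 24 mm above the table) until pressed over its middle with about 10 to 15 N; they then snap out above its flange
- rod_r (a point): middle of the like rod in the long wall at y = -37.5 mm
- frame_seat (a point): centre of the recess floor, 8 mm above the table, where the origin of the seated panel belongs; axes as the frame's
- panel: wooden back panel that fits the recess: flange 96 (x) x 72 (y) x 6 mm, on it a raised field 82 x 58 mm up to 16 mm, and across its middle a grip bar 12 (x) x 36 (y) mm from 16 up to 36 mm height; loose, 0.12 kg; origin at the centre of its underside, z up. Either way round fits
- long_panel: a panel for another frame, longer and narrower (126 x 52 mm), otherwise the same build; does not fit here and is to be left alone; origin at the centre of its underside
- turn_button (a joint): angle of the brass turn button on the frame's short rail at -x (nearer the robot): 0 = lying along the rail, pointing to the frame's +y; grows clockwise seen from above; 1.57 = pointing to the frame's +x, square across the panel; range -0.3 to 1.7. Stays where left. Its 5 mm arm, underside 28 mm above the table, clears the panel only when that is seated
- button_pivot (a point): axis of the turn button on the top of the rail, 27 mm above the table, at x = -64 mm, y = 0 of the frame
- button_peg (a point): the round upright brass peg at the button's end, 9 mm thick, 30 mm from the pivot, to pinch or push it by; this point is at 42 mm above the table; the peg stands from 33 to 50 mm
- wax_cake: round yellow wax cake, 38 mm across, 13 mm high; bystander; origin at the centre of its underside
- thimble: steel thimble, 20 mm across, 22 mm high; bystander; origin at the centre of its underside
- spool: white thread spool standing on end, 35 mm across, 58 mm high; bystander; origin at the centre of its underside

How it is judged:
By the outcome, as a careful person would: the job done as asked, in the order asked, and still so for the second after the job is handed in, with the robot touching nothing.
It also fails if it takes over 58 s, if anything falls off the work surface, if the arm or the gripper's body presses on something with over 40 N, if the wrist force passes 120 N, or if a joint passes its speed limit or range.

ROBOT

A 7-joint arm with a two-finger parallel gripper is mounted at the origin on the work surface; the furniture and walls round the work are solid. World frame = base frame: x ahead of the robot, y to its left, z up, the work surface at z = 0. Lengths are in m, angles in rad, forces in N, time in s.
With the tool pointing down it reaches from about 0.4 to 0.85 m from the base axis. Payload 4.5 kg.
Tool frame: the origin (TCP) lies at the very end of the fingers, on their centre line; the grasp point (between the pads) lies 19 mm behind it; z points along the fingers, x is the direction in which the jaws open and shut, and the axes are right-handed (so a half turn about z gives the same grasp; the last joint's range is limited). The gripper opens to 85 mm and grips with 20 to 120 N. Pads are 22 mm wide; open, the fingers measure 114 mm over their backs; the gripper's body (76 mm by 85 mm) begins 54 mm behind the grasp point. The pads swing forward as they close: fully open they stand 13 mm farther back than shut.
Start: joints at [-1.245, 0.689, -0.195, 1.565, 0.157, 0.902, -0.215], TCP at [0.18, 0.599, 0.231] pointing down, gripper open.
Joint ranges: [-3.01, 3.01], [-0.46, 2.08], [-1.47, 1.51], [0.13, 2.56], [-1, 4.14], [0.04, 2.09], [-2.66, 2.66]. Speed limits (rad/s): [2.57, 2.57, 3.14, 3.14, 3.14, 3.14, 3.14].

INTERFACE

Orientations are given as a rotation vector (axis times angle).
In Python, from cell import robot, camera, get_calibration, find_in, tip_of gives the robot as it stands.
- The arm moves only by the tool move_arm, never from a script. Its argument "motion" is a list of rows, each an object with "dp": the shift along the tool's x, y, z in mm, a list of three; "rotation": the turn, a rotation vector about the tool's x, y, z in rad, a list of three; "fingers": the gripper command: -1 is shut, 1 is fully open, values between are in proportion. In form: [{"dp": [dx, dy, dz], "rotation": [wx, wy, wz], "fingers": fingers}, ...]. A call has 1 to 12 rows; each row shifts and turns the commanded pose from where the row before left it, along the tool's axes as they then stand; what a row does not reach is not made up. A row lasts 1/10 s, in which the tool goes at most 50 mm and 8.59 degrees, less where a joint would pass 70% of its speed; a pose out of reach is approached as far as the arm can. A call is refused whole if a number of a shift passes 50 or a number of a turn 0.15, either way. A call with a gripper value outside its range is refused whole. The fingers move at their own pace and stop on an object; "grip_force" is the grip in N (left out, the last holds). Time passes only in rows, so rows that do not move let the fingers close. It gives the time, the measured TCP pose, the force and the opening at its end, in the units of the state.
- robot.state(): the state, without advancing time (a new reading comes with each control period).
- camera(name): name is "scene" or "side" or "wrist"; returns the picture (384x512x3 uint8, red, green, blue); there is no depth.
- get_calibration(name): a dict with "K" (3x3 intrinsics, pixels), "origin" and "rotation" of the camera in the world; the wrist camera has in their place "tool_from_camera" (4x4, takes a point from camera to tool coordinates, whose origin is the TCP and whose axes are the tool frame's). Camera axes: x right, y down, z forward; pixel columns grow to the right and rows downward; lengths in m; the calibration is good to about 2 mm. The wrist camera is an equidistant fisheye: a pixel r from the principal point sees the ray r / f radians off the axis. A picture is of the moment at which its call begins: read the wrist's pose just before it. get_calibration takes no time and is no camera call.
- robot.sign_off(): hands the job in, once; it reports no verdict.
Trained networks look in the newest picture that a camera, given by its name, has taken for a name from the list of things; names that differ only in an ending like _2 or _b are one class to them, and where a whole thing is asked for, a point or a joint stands for the part that bears it (a point fixed in the world has none). Each returns a list of dicts, best first, with "p" (0 to 1); they miss things now and then, are a little off and sometimes report something else, mostly with a low value. They report only what shows in the picture. A call takes as long as a camera call.
- find_in(camera, target): "centre" ([column, row] in pixels, amid what is visible of it).
- tip_of(camera, target): "centre" ([column, row] in pixels: a listed point, or the origin of a listed thing).
The state is a dict: "time": time; "qpos": joint angles; "qd": joint speeds; "joint_torque": joint torques, N m; "position": TCP position; "ee_rot": TCP orientation; "ft_force": force on the tool from outside, world axes, zero at the start; "wrist_torque": the same for the moment, N m; "gripper_width": opening from 0.0 (shut) to 1.0 (fully open).
Only numpy, scipy, OpenCV 4.12 (cv2) and the standard library are available. Lean on these libraries where they do the work, as an engineer would, in place of code of your own. Each camera call takes 0.05 s, during which the arm holds its last target. There are 200 camera calls.

## Working session

There is one attempt and no reset: what is moved stays moved. The work goes in short steps, Python scripts to look and compute and a tool call to move; the robot and the scene stay as the last step left them, time stands still between calls to the robot, and variables do not carry over. Pictures are saved under pics/ and viewed, about 8 in all and at most 12, crops included, and the job is handed in when it is done.

Besides the shell and the picture viewer there is one more tool, called by a JSON object that holds its "op" and its "data", one argument or row to a line. move_arm: Moves the arm, as the interface text tells. Its arguments: {"type":"object","properties":{"motion":{"type":"array","items":{"type":"object","properties":{"dp":{"type":"array","items":{"type":"number"}},"rotation":{"type":"array","items":{"type":"number"}},"fingers":{"type":"number"}}}},"grip_force":{"type":"number"}},"required":["motion"]}

```bash
ls; mkdir -p pics; cat > h.py <<'E'
import numpy as np, cv2
from scipy.spatial.transform import Rotation as R
from cell import robot, camera, get_calibration, find_in, tip_of
def ray(name,px,st=None):
    c=get_calibration(name);K=np.array(c["K"])
    if name!="wrist":
        d=np.linalg.inv(K)@[px[0],px[1],1]; return np.array(c["origin"]),np.array(c["rotation"])@(d/np.linalg.norm(d))
    u=(px[0]-K[0,2])/K[0,0];v=(px[1]-K[1,2])/K[1,1];t=np.hypot(u,v)
    d=np.array([np.sin(t)*u/max(t,1e-9),np.sin(t)*v/max(t,1e-9),np.cos(t)])
    T=np.array(c["tool_from_camera"]);Rw=R.from_rotvec(st["ee_rot"]).as_matrix()
    return np.array(st["position"])+Rw@T[:3,3],Rw@(T[:3,:3]@d)
def atz(r,z): o,d=r; return o+d*(z-o[2])/d[2]
def tri(rays):
    A=sum(np.eye(3)-np.outer(d,d) for o,d in rays);b=sum((np.eye(3)-np.outer(d,d))@o for o,d in rays)
    return np.linalg.solve(A,b)
def proj(name,P,st=None):
    c=get_calibration(name);K=np.array(c["K"])
    if name!="wrist":
        q=np.array(c["rotation"]).T@(np.array(P)-c["origin"]);q=K@q;return q[:2]/q[2]
    T=np.array(c["tool_from_camera"]);Rw=R.from_rotvec(st["ee_rot"]).as_matrix()
    q=T[:3,:3].T@(Rw.T@(np.array(P)-st["position"])-T[:3,3]);r=np.hypot(q[0],q[1]);t=np.arctan2(r,q[2])
    return np.array([K[0,2]+K[0,0]*t*q[0]/r,K[1,2]+K[1,1]*t*q[1]/r])
def snap(name,f):
    st=robot.state();im=camera(name);cv2.imwrite(f,im[:,:,::-1]);return st,im
E
python3 - <<'E'
from h import *
np.set_printoptions(precision=4,suppress=True)
s=robot.state();print(s)
for n in("scene","side"): snap(n,f"pics/{n}0.png");print(get_calibration(n))
print(get_calibration("wrist"))
tgt={}
for t in["panel","long_panel","frame_seat","button_peg","button_pivot","rod_l","rod_r","spool","thimble","wax_cake"]:
    out=[]
    for n in("scene","side"):
        r=tip_of(n,t)[:2];out.append([(np.round(q["centre"],1).tolist(),round(q["p"],2)) for q in r]);
    print(t,out, tri([ray(n,o[0][0]) for n,o in zip(("scene","side"),out)]) if all(out) else "")
a=cv2.imread("pics/scene0.png");b=cv2.imread("pics/side0.png")
cv2.imwrite("pics/both.png",cv2.resize(np.vstack([a,b]),None,fx=.78,fy=.78)) 
E
```

```text
pics
{'time': 0.0, 'qpos': array([-1.2452,  0.69  , -0.1945,  1.5664,  0.1573,  0.9025, -0.2151]), 'qd': array([-0.0006,  0.0006, -0.0013, -0.0014, -0.0019, -0.0001, -0.0007]), 'joint_torque': array([ -0.0001, -53.9621,  -1.2665, -15.8544,   0.0091,   0.0096,
        -0.    ]), 'position': array([0.1796, 0.5979, 0.2305]), 'ee_rot': array([ 2.5197,  1.8743, -0.0023]), 'ft_force': array([-0.242 , -0.6351,  0.0677]), 'wrist_torque': array([ 0.0171, -0.0194, -0.0459]), 'gripper_width': 1.0039106305544756}
{'K': array([[437.4072,   0.    , 254.8332],
       [  0.    , 437.4072, 190.9282],
       [  0.    ,   0.    ,   1.    ]]), 'origin': array([-0.2119, -0.5377,  0.5403]), 'rotation': array([-1.8487,  1.0002, -0.6454])}
{'K': array([[349.7236,   0.    , 254.7177],
       [  0.    , 349.7236, 195.1402],
       [  0.    ,   0.    ,   1.    ]]), 'origin': array([ 0.2274, -0.5693,  0.6239]), 'rotation': array([-2.2428,  0.6688, -0.2913])}
{'K': array([[297.3186,   0.    , 250.9387],
       [  0.    , 297.3186, 187.5057],
       [  0.    ,   0.    ,   1.    ]]), 'tool_from_camera': array([[ 1
[... 629 characters left out ...]
 0.82), ([244.1, 185.8], 0.74)], [([166.3, 170.6], 0.87), ([272.7, 163.6], 0.22)]] [ 0.003  -0.5582  0.5774]
rod_l [[([141.2, 195.0], 0.9), ([170.4, 202.4], 0.66)], [([193.1, 165.9], 0.8), ([178.0, 155.9], 0.55)]] [ 0.0104 -0.5509  0.5847]
rod_r [[([141.2, 195.0], 0.9), ([170.4, 202.4], 0.66)], [([193.1, 165.9], 0.8), ([178.0, 155.9], 0.55)]] [ 0.0104 -0.5509  0.5847]
spool [[([245.4, 183.8], 0.63), ([141.8, 193.5], 0.2)], [([273.4, 158.8], 0.78)]] [ 0.2553 -0.306   0.8296]
thimble [[([269.7, 192.5], 0.46)], [([296.7, 180.4], 0.44), ([165.3, 171.3], 0.35)]] [-0.0667 -0.628   0.5076]
wax_cake [[([252.0, 251.5], 0.67)], [([229.7, 246.3], 0.79), ([160.5, 159.6], 0.6)]] [ 0.0538 -0.5074  0.6282]
```

View pics/both.png

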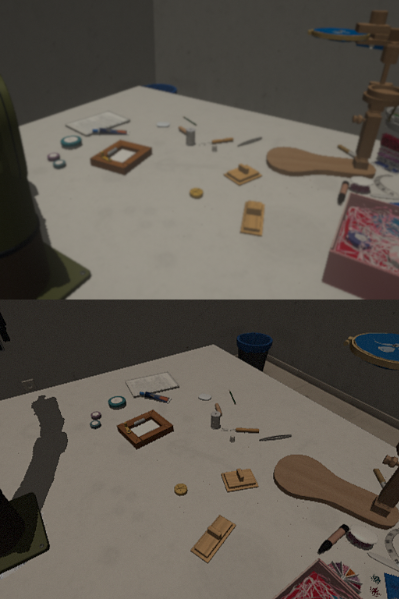

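The scene shows the frame at about scene px (155,200), the panel at (311,225), and the long panel at (326,280). The camera rotation is a rotation vector, so I'll fix that and triangulate.

```bash
sed -i 's/np.array(c\["rotation"\])/R.from_rotvec(c["rotation"]).as_matrix()/g' h.py
python3 - <<'E'
from h import *
np.set_printoptions(precision=4,suppress=True)
P=dict(panel=([311.9,229.3],[308.3,232.8]),long=([326.3,280],[272.5,304.5]),seat=([155.3,200.8],[186.9,168.1]),pivot=([139.3,206.2],[166.3,170.6]),
rodA=([141.2,195],[178,155.9]),rodB=([170.4,202.4],[193.1,165.9]),spool=([245.4,183.8],[273.4,158.8]),thimble=([269.7,192.5],[296.7,180.4]),wax=([252,251.5],[229.7,246.3]))
for k,(a,b) in P.items(): print(k,tri([ray("scene",a),ray("side",b)]),atz(ray("scene",a),.015),atz(ray("side",b),.015))
s=robot.state();print(R.from_rotvec(s["ee_rot"]).as_matrix())
c=lambda f,x,y,w,h,k:cv2.resize(cv2.imread(f)[y:y+h,x:x+w],None,fx=k,fy=k,interpolation=cv2.INTER_CUBIC)
A=np.hstack([c("pics/scene0.png",100,160,100,75,4),c("pics/side0.png",140,130,100,75,4)])
B=np.hstack([c("pics/scene0.png",270,190,100,75,4),c("pics/side0.png",260,195,100,75,4)])
cv2.imwrite("pics/crops.png",np.clip(np.vstack([A,B])*1.6,0,255).astype(np.uint8))
E
```

```text
panel [ 0.6411 -0.1769 -0.0214] [ 0.5844 -0.2026  0.015 ] [ 0.6184 -0.1968  0.015 ]
long [ 0.4494 -0.297   0.0031] [ 0.4333 -0.3056  0.015 ] [ 0.4456 -0.2989  0.015 ]
seat [0.493  0.1915 0.0043] [0.4829 0.1846 0.015 ] [0.4875 0.1712 0.015 ]
pivot [0.4341 0.1892 0.0189] [0.44   0.1968 0.015 ] [0.4352 0.1922 0.015 ]
rodA [0.4925 0.2441 0.0097] [0.4855 0.2364 0.015 ] [0.4901 0.2369 0.015 ]
rodB [0.5039 0.1585 0.0158] [0.4981 0.1479 0.015 ] [0.5062 0.1707 0.015 ]
spool [0.715  0.0707 0.0086] [0.6956 0.0528 0.015 ] [0.7135 0.0743 0.015 ]
thimble [ 0.7358 -0.0057 -0.0149] [ 0.6886 -0.029   0.015 ] [ 0.7104 -0.0373  0.015 ]
wax [ 0.4537 -0.1228 -0.001 ] [ 0.433  -0.1371  0.015 ] [ 0.4482 -0.1322  0.015 ]
[[ 0.2876  0.9577  0.    ]
 [ 0.9577 -0.2876  0.0001]
 [ 0.0001  0.     -1.    ]]
```

View pics/crops.png

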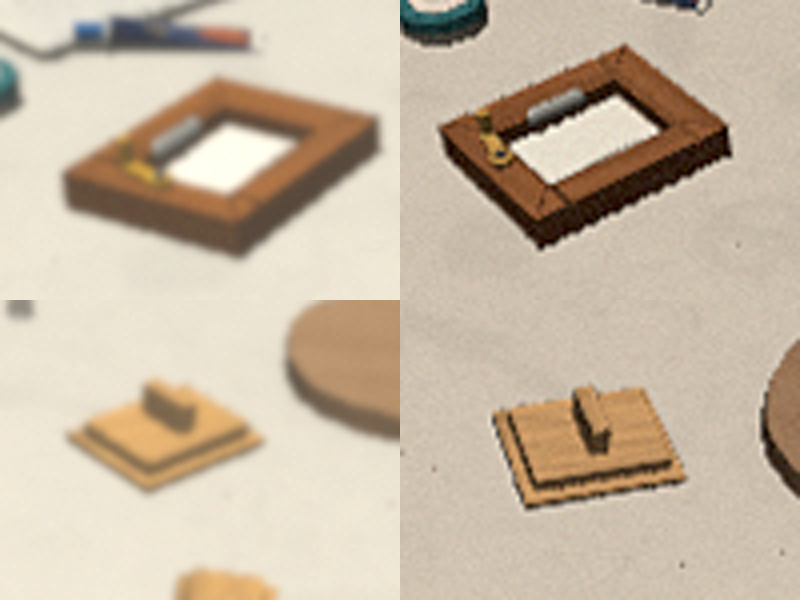

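Crops: the panel sits bar up at around (0.60,-0.20), and the frame at around (0.49,0.19) with the button along its near rail. I'll go to the frame first for a wrist look on the way.

{"op": "move_arm", "data": {
  "motion": [
    {"dp": [-27,36,0],"rotation": [0,0,0],"fingers": 0},
    {"dp": [-27,36,0],"rotation": [0,0,0],"fingers": 0},
    {"dp": [-27,36,0],"rotation": [0,0,0],"fingers": 0},
    {"dp": [-27,36,0],"rotation": [0,0,0],"fingers": 0},
    {"dp": [-27,36,0],"rotation": [0,0,0],"fingers": 0},
    {"dp": [-27,36,0],"rotation": [0,0,0],"fingers": 0},
    {"dp": [-27,36,0],"rotation": [0,0,0],"fingers": 0},
    {"dp": [-27,36,0],"rotation": [0,0,0],"fingers": 0},
    {"dp": [-27,36,0],"rotation": [0,0,0],"fingers": 0},
    {"dp": [-27,36,0],"rotation": [0,0,0],"fingers": 0},
    {"dp": [-27,36,0],"rotation": [0,0,0],"fingers": 0},
    {"dp": [0,0,0],"rotation": [0,0,0],"fingers": 0}
  ]
}}

```text
time: 2.3
position: [0.478, 0.1926, 0.2311]
ee_rot: [2.529, 1.856, -0.001]
ft_force: [-0.3, 0.4, -0.4]
gripper_width: 0.498
```

```bash
python3 - <<'E'
from h import *
import json
np.set_printoptions(precision=4,suppress=True)
s,im=snap("wrist","pics/w1.png");print(s["time"],s["position"],s["qpos"])
json.dump({k:np.array(s[k]).tolist() for k in("position","ee_rot")},open("w1.json","w"))
for t,z in(("frame_seat",.008),("button_peg",.042),("button_pivot",.027),("rod_l",.019)):
    for q in tip_of("wrist",t)[:2]:print(t,q["centre"],round(q["p"],2),atz(ray("wrist",q["centre"],s),z))
cv2.imwrite("pics/w1b.png",cv2.resize(np.clip(im[:,:,::-1]*1.5,0,255).astype(np.uint8),None,fx=1.5,fy=1.5))
E
```

```text
2.3 [0.478  0.1926 0.2311] [-0.3171  0.5511 -0.2496  1.8922  0.2046  0.7226  0.581 ]
frame_seat [251.6, 164.0] 0.96 [0.4875 0.1895 0.008 ]
button_peg [1.8, 228.2] 0.72 [ 0.4495 -0.2414  0.042 ]
button_peg [254.2, 118.7] 0.6 [0.4301 0.2106 0.042 ]
button_pivot [231.5, 124.6] 0.84 [0.4302 0.1829 0.027 ]
rod_l [283.6, 153.8] 0.84 [0.4841 0.2316 0.019 ]
rod_l [225.3, 183.7] 0.76 [0.4992 0.1511 0.019 ]
```

View pics/w1b.png

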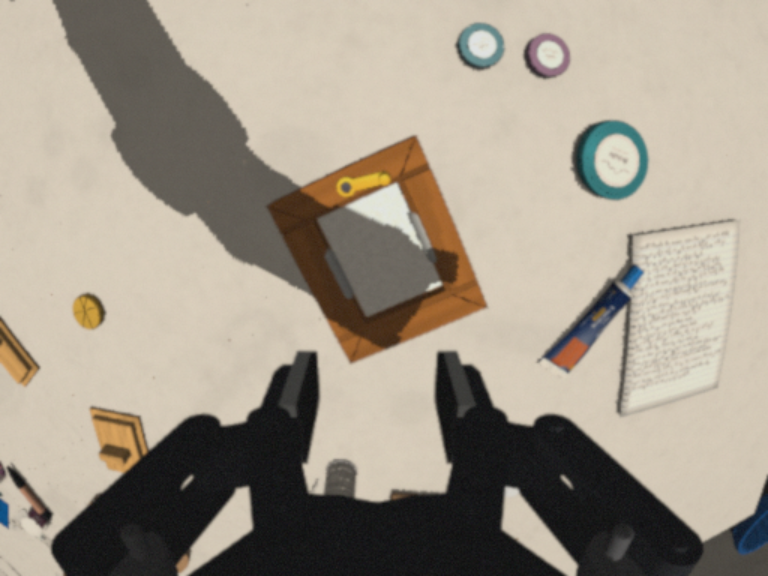

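The wrist view shows the frame's top corners at about (179,137), (277,91), (325,203) and (234,241) in raw px. The button points along the near rail, and the panel is at the lower left. Next I'll fit the frame pose.

```bash
cat >> h.py <<'E'
from scipy.optimize import least_squares
def fitpose(obs,x0):
    "obs: list of (cam, state, local point, pixel); pose x,y,yaw"
    def f(p):
        c,s=np.cos(p[2]),np.sin(p[2]);r=[]
        for n,st,l,px in obs: r+=list(proj(n,[p[0]+c*l[0]-s*l[1],p[1]+s*l[0]+c*l[1],l[2]],st)-px)
        return np.array(r)
    q=least_squares(f,x0,loss="soft_l1",f_scale=1.);return q.x,f(q.x).reshape(-1,2)
E
python3 - <<'E'
from h import *
import json
np.set_printoptions(precision=4,suppress=True)
s=json.load(open("w1.json"));im=cv2.imread("pics/w1.png");g=cv2.cvtColor(im,6)
c=np.array([[269,205],[416,136],[487,305],[351,362]],np.float32)/1.5
c2=cv2.cornerSubPix(g,c.reshape(-1,1,2).copy(),(4,4),(-1,-1),(3,30,.01)).reshape(-1,2);print(c,c2)
W=lambda l,p:("wrist",s,l,np.array(p))
for cc in(c,c2):
    obs=[W([-.078,-.066,.027],cc[0]),W([-.078,.066,.027],cc[1]),W([.078,.066,.027],cc[2]),W([.078,-.066,.027],cc[3]),
     W([0,0,.008],[251.6,164]),W([0,.0417,.019],[283.6,153.8]),W([0,-.0417,.019],[225.3,183.7])]
    p,r=fitpose(obs,[.49,.19,.15]);print(p,r.tolist())
for t in("panel",):
    for n in("wrist",):
        for q in tip_of(n,t)[:3]:print(t,q,atz(ray("wrist",q["centre"],s),.0))
print(atz(ray("wrist",[115/1.5,455/1.5],s),.036))
E
```

```text
[[179.3333 136.6667]
 [277.3333  90.6667]
 [324.6667 203.3333]
 [234.     241.3333]] [[176.969  137.1297]
 [276.5373  89.4495]
 [324.8002 204.4289]
 [233.2533 242.0905]]
[0.4914 0.191  0.1316] [[-2.794168103207653, -0.008416673261677943], [-0.036912712640173595, -2.24946714734277], [1.1960455970141766, -0.2180124776625405], [-0.6031962289998205, 0.6593468200750578], [2.0779190396531533, 2.535597121112943], [0.9806366283187344, 1.2790972252010135], [-1.6438958211587078, -1.3401622510922948]]
[0.4917 0.1902 0.1318] [[-0.9361464973256943, -0.008082228281836024], [0.16842071317529417, -0.5947031730994468], [0.5433097040609027, -0.9403157493394474], [-0.3220603494967804, 0.24529924847735174], [1.5610059982370785, 2.9371351099732976], [0.4342905554316303, 1.6893576180177945], [-2.147183371278544, -0.9339662445070189]]
panel {'centre': [79.8, 292.5], 'p': 0.67} [ 0.6209 -0.1848  0.    ]
panel {'centre': [232.2, 124.3], 'p': 0.16} [0.4326 0.1811 0.    ]
[ 0.6202 -0.1697  0.036 ]
```

{"op": "move_arm", "data": {
  "motion": [
    {"dp": [-36,27,0],"rotation": [0,0,0],"fingers": 0},
    {"dp": [-36,27,0],"rotation": [0,0,0],"fingers": 0},
    {"dp": [-36,27,0],"rotation": [0,0,0],"fingers": 0},
    {"dp": [-36,27,0],"rotation": [0,0,0],"fingers": 0},
    {"dp": [-36,27,10],"rotation": [0,0,0],"fingers": 0},
    {"dp": [-36,27,10],"rotation": [0,0,0],"fingers": 0},
    {"dp": [-36,27,10],"rotation": [0,0,0],"fingers": 0},
    {"dp": [-36,27,10],"rotation": [0,0,0],"fingers": 0},
    {"dp": [-36,27,10],"rotation": [0,0,0],"fingers": 0},
    {"dp": [0,0,0],"rotation": [0,0,0],"fingers": 0}
  ]
}}

```text
time: 3.6
position: [0.613, -0.1878, 0.1793]
ee_rot: [2.526, 1.862, -0.007]
ft_force: [-1.3, -0.1, -0.8]
gripper_width: 0.5
```

```bash
python3 - <<'E'
from h import *
import json
np.set_printoptions(precision=4,suppress=True)
s,im=snap("wrist","pics/w2.png");print(s["time"],s["position"],s["ee_rot"],s["qpos"])
json.dump({k:np.array(s[k]).tolist() for k in("position","ee_rot")},open("w2.json","w"))
for q in tip_of("wrist","panel")[:2]:print(q["centre"],round(q["p"],2),atz(ray("wrist",q["centre"],s),0))
cv2.imwrite("pics/w2b.png",cv2.resize(np.clip(im[:,:,::-1]*1.5,0,255).astype(np.uint8),None,fx=1.5,fy=1.5))
E
```

```text
3.6 [ 0.613  -0.1878  0.1793] [ 2.5258  1.8622 -0.0068] [ 0.369   0.7772 -0.2726  1.5618  0.2641  0.8394  1.2641]
```

View pics/w2b.png

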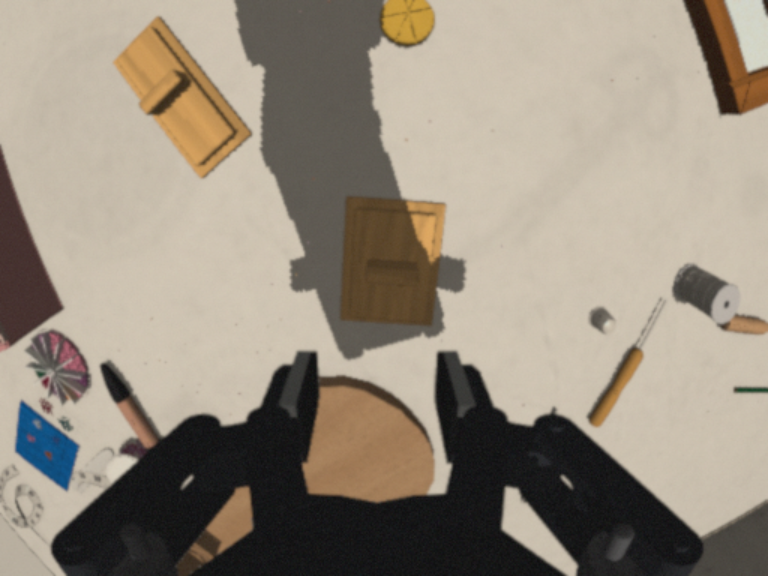

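Panel flange corners are at raw px (232,131), (297,135), (289,216) and (227,213), with the bar running along the image x. I'll fit its pose using subpixel corners.

```bash
python3 - <<'E'
from h import *
import json
np.set_printoptions(precision=4,suppress=True)
s=json.load(open("w2.json"));im=cv2.imread("pics/w2.png");g=cv2.cvtColor(im,6)
c=np.array([[348,197],[446,203],[434,324],[341,319]],np.float32)/1.5
c2=cv2.cornerSubPix(g,c.reshape(-1,1,2).copy(),(4,4),(-1,-1),(3,30,.01)).reshape(-1,2);print(c2-c)
L=[[-.048,-.036,.006],[-.048,.036,.006],[.048,.036,.006],[.048,-.036,.006]]
for cc in(c,c2):
    p,r=fitpose([("wrist",s,l,q) for l,q in zip(L,cc)]+[("wrist",s,[0,0,.036],np.array([393,264])/1.5)],[.61,-.19,-.3]);print(p,r.tolist())
# height check of bar top: scene + side + wrist views
pk={"scene":[[145,382],[192,400]],"side":[[585,390],[597,425]]}
S=[270+ (145+192)/2/4, 190+(380+404-600)/2/4]; D=[260+(585+602-800)/2/4,195+(390+428-600)/2/4]
print(tri([ray("scene",S),ray("side",D),ray("wrist",[262,176],s)]))
Rw=R.from_rotvec(s["ee_rot"]).as_matrix();print(Rw)
print(proj("scene",[p[0],p[1],.036]),S,proj("side",[p[0],p[1],.036]),D)
E
```

```text
[[-1.3164 -1.2369]
 [-0.4969 -0.5173]
 [ 0.      0.    ]
 [-0.8544  0.4634]]
[ 0.6249 -0.1804 -0.3628] [[-0.9525849723281112, -1.2153948225825104], [0.5374572641381974, -0.6848052413997152], [-0.2974945155350497, 0.3071391143620019], [0.18926092347533086, 0.09880468703059364], [0.31446762455738053, 7.393762659657142]]
[ 0.6245 -0.1808 -0.3592] [[-0.28765844479289626, -0.14235158369848477], [0.4256900932174972, -0.5832353081855786], [-0.5637037045585771, -0.018835423449303335], [0.738877967578702, -0.4946012705742078], [-0.19124510302964381, 7.1084833019307325]]
[ 0.623  -0.1818  0.0327]
[[ 0.2957  0.9553 -0.0014]
 [ 0.9553 -0.2957 -0.0054]
 [-0.0056  0.0003 -1.    ]]
[311.6916 211.5034] [312.125, 213.0] [306.8499 221.1635] [308.375, 222.25]
```

{"op": "move_arm", "data": {
  "motion": [
    {"dp": [10,9,0],"rotation": [0,0,0.148],"fingers": 0},
    {"dp": [0,0,8],"rotation": [0,0,0.148],"fingers": 0},
    {"dp": [0,0,8],"rotation": [0,0,0.148],"fingers": 0},
    {"dp": [0,0,8],"rotation": [0,0,0.148],"fingers": 0},
    {"dp": [0,0,8],"rotation": [0,0,0.148],"fingers": 0},
    {"dp": [0,0,8],"rotation": [0,0,0.148],"fingers": 0},
    {"dp": [0,0,8],"rotation": [0,0,0.148],"fingers": 0},
    {"dp": [0,0,8],"rotation": [0,0,0.148],"fingers": 0},
    {"dp": [0,0,8],"rotation": [0,0,0.148],"fingers": 0},
    {"dp": [0,0,8],"rotation": [0,0,0.148],"fingers": 0},
    {"dp": [0,0,8],"rotation": [0,0,0.148],"fingers": 0},
    {"dp": [0,0,0],"rotation": [0,0,0],"fingers": 0}
  ]
}}

```text
time: 4.9
position: [0.6242, -0.1687, 0.1005]
ee_rot: [-3.093, 0.539, 0.004]
ft_force: [0.8, -0.0, 0.3]
gripper_width: 0.502
```

```bash
python3 - <<'E'
from h import *
import json
np.set_printoptions(precision=4,suppress=True)
s,im=snap("wrist","pics/w3.png");print(s["time"],s["position"],s["ee_rot"],s["qpos"])
json.dump({k:np.array(s[k]).tolist() for k in("position","ee_rot")},open("w3.json","w"))
print(R.from_rotvec(s["ee_rot"]).as_matrix())
# overlay predicted outline
p=[.6245,-.1808,-.359];c_,s_=np.cos(p[2]),np.sin(p[2]);o=im[:,:,::-1].copy();o=np.clip(o*1.5,0,255).astype(np.uint8);o=cv2.resize(o,None,fx=1.5,fy=1.5)
def poly(L,z,col):
    q=np.array([proj("wrist",[p[0]+c_*x-s_*y,p[1]+s_*x+c_*y,z],s) for x,y in L]);cv2.polylines(o,[np.int32(q*1.5+.25)],True,col,1);print(q)
B=lambda a,b:[(-a,-b),(-a,b),(a,b),(a,-b)]
poly(B(.048,.036),.006,(0,0,255));poly(B(.041,.029),.016,(0,255,0));poly(B(.006,.018),.036,(255,0,0))
cv2.imwrite("pics/w3b.png",o)
E
```

```text
4.9 [ 0.6242 -0.1687  0.1005] [-3.0929  0.5389  0.0039] [ 0.1037  0.8893  0.1698  1.606  -0.2169  0.6676  0.0381]
[[ 0.9411 -0.3382 -0.0021]
 [-0.3382 -0.9411  0.0025]
 [-0.0028 -0.0016 -1.    ]]
[[203.8664 238.0344]
 [200.291  160.9456]
 [315.5772 162.7275]
 [308.6459 239.2494]]
[[209.6807 236.6669]
 [207.0842 172.4053]
 [309.0267 173.9221]
 [303.5363 237.7506]]
[[249.8299 237.2928]
 [250.419  194.5157]
 [266.5411 194.7358]
 [265.014  237.4638]]
```

View pics/w3b.png

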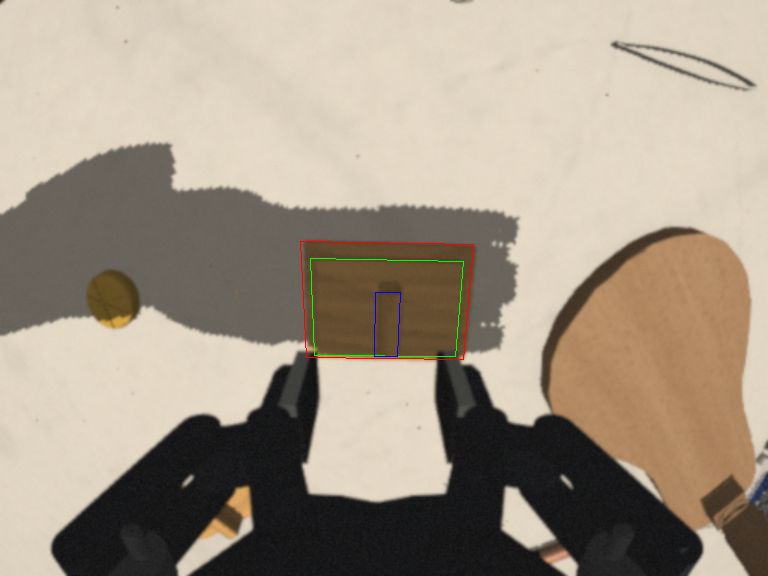

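The overlay fits the panel, and the TCP is about 12 mm off in y. I'll correct that, descend and grip.

{"op": "move_arm", "data": {
  "motion": [
    {"dp": [4.4,11.3,5],"rotation": [0,0,0.014],"fingers": 0},
    {"dp": [0,0,20],"rotation": [0,0,0],"fingers": 0},
    {"dp": [0,0,20],"rotation": [0,0,0],"fingers": 0},
    {"dp": [0,0,20],"rotation": [0,0,0],"fingers": 0},
    {"dp": [0,0,10],"rotation": [0,0,0],"fingers": 0},
    {"dp": [0,0,5],"rotation": [0,0,0],"fingers": 0},
    {"dp": [0,0,0],"rotation": [0,0,0],"fingers": 0},
    {"dp": [0,0,0],"rotation": [0,0,0],"fingers": 0}
  ]
}}

```text
time: 5.75
position: [0.6256, -0.1855, 0.0221]
ee_rot: [3.09, -0.567, 0.002]
ft_force: [0.4, 0.3, -0.6]
gripper_width: 0.504
```

{"op": "move_arm", "data": {
  "motion": [
    {"dp": [-2.5,-4,1.5],"rotation": [0,0,0],"fingers": 0},
    {"dp": [0,0,0],"rotation": [0,0,0],"fingers": 0},
    {"dp": [0,0,0],"rotation": [0,0,0],"fingers": -1},
    {"dp": [0,0,0],"rotation": [0,0,0],"fingers": -1},
    {"dp": [0,0,0],"rotation": [0,0,0],"fingers": -1},
    {"dp": [0,0,0],"rotation": [0,0,0],"fingers": -1},
    {"dp": [0,0,0],"rotation": [0,0,0],"fingers": -1},
    {"dp": [0,0,0],"rotation": [0,0,0],"fingers": -1}
  ],
  "grip_force": 60
}}

```text
time: 6.55
position: [0.6244, -0.1807, 0.0203]
ee_rot: [3.09, -0.567, 0.002]
ft_force: [-0.9, -0.7, 5.8]
gripper_width: 0.124
```

{"op": "move_arm", "data": {
  "motion": [
    {"dp": [0,0,-25],"rotation": [0,0,0],"fingers": -1},
    {"dp": [0,0,-30],"rotation": [0,0,-0.124],"fingers": -1},
    {"dp": [0,0,-30],"rotation": [0,0,-0.124],"fingers": -1},
    {"dp": [0,0,-30],"rotation": [0,0,-0.124],"fingers": -1},
    {"dp": [0,0,0],"rotation": [0,0,-0.123],"fingers": -1},
    {"dp": [-9,-43,0],"rotation": [0,0,0],"fingers": -1},
    {"dp": [-9,-43,0],"rotation": [0,0,0],"fingers": -1},
    {"dp": [-9,-43,0],"rotation": [0,0,0],"fingers": -1},
    {"dp": [-9,-43,0],"rotation": [0,0,0],"fingers": -1},
    {"dp": [-9,-43,0],"rotation": [0,0,0],"fingers": -1},
    {"dp": [-9,-43,0],"rotation": [0,0,0],"fingers": -1},
    {"dp": [-9,-43,0],"rotation": [0,0,0],"fingers": -1}
  ]
}}

```text
time: 7.75
position: [0.5207, 0.111, 0.1343]
ee_rot: [3.135, 0.207, -0.002]
ft_force: [0.9, -0.2, -0.8]
gripper_width: 0.12
```

{"op": "move_arm", "data": {
  "motion": [
    {"dp": [0,0,0],"rotation": [0,0,0],"fingers": -1},
    {"dp": [0,0,0],"rotation": [0,0,0],"fingers": -1},
    {"dp": [0,0,0],"rotation": [0,0,0],"fingers": -1}
  ]
}}

```text
time: 8.05
position: [0.5221, 0.1082, 0.1346]
ee_rot: [3.134, 0.205, -0.0]
ft_force: [0.2, -0.8, -2.2]
gripper_width: 0.12
```

```bash
cat > look.py <<'E'
from h import *
import json,sys
np.set_printoptions(precision=4,suppress=True)
tag=sys.argv[1];p=[float(v) for v in sys.argv[2:5]]
s,im=snap("wrist",f"pics/{tag}.png");print(s["time"],s["position"],s["ee_rot"],s["qpos"],s["ft_force"])
json.dump({k:np.array(s[k]).tolist() for k in("position","ee_rot")},open(f"{tag}.json","w"))
Rw=R.from_rotvec(s["ee_rot"]).as_matrix();print(Rw)
o=cv2.resize(np.clip(im[:,:,::-1]*1.5,0,255).astype(np.uint8),None,fx=1.5,fy=1.5)
def poly(p,L,z,col):
    c,k=np.cos(p[2]),np.sin(p[2])
    q=np.array([proj("wrist",[p[0]+c*x-k*y,p[1]+k*x+c*y,z],s) for x,y in L]);cv2.polylines(o,[np.int32(q*1.5+.25)],True,col,1);return q
B=lambda a,b:[(-a,-b),(-a,b),(a,b),(a,-b)]
print(poly(p,B(.078,.066),.027,(0,0,255)));print(poly(p,B(.05,.0375),.008,(0,255,0)))
t=[*s["position"][:2],np.arctan2(Rw[1,0],Rw[0,0])];z0=s["position"][2]-.0203
poly(t,B(.048,.036),z0+.006,(255,0,0));poly(t,B(.041,.029),z0+.016,(255,255,0))
cv2.imwrite(f"pics/{tag}b.png",o)
E
python3 look.py w4 .4917 .1905 .132
```

```text
8.05 [0.5221 0.1082 0.1346] [ 3.1337  0.2047 -0.0004] [-0.3521  0.7192  0.1004  1.9408 -0.1387  0.4887 -0.0233] [ 0.1682 -0.7569 -2.1767]
[[ 0.9915  0.1301 -0.0002]
 [ 0.1301 -0.9915 -0.0012]
 [-0.0003  0.0012 -1.    ]]
[[144.7313 164.9581]
 [138.7347  18.7642]
 [321.7496  13.5991]
 [318.3733 164.0618]]
[[177.1272 129.6989]
 [174.8286  49.2836]
 [286.352   46.7284]
 [285.5091 128.5557]]
```

View pics/w4b.png

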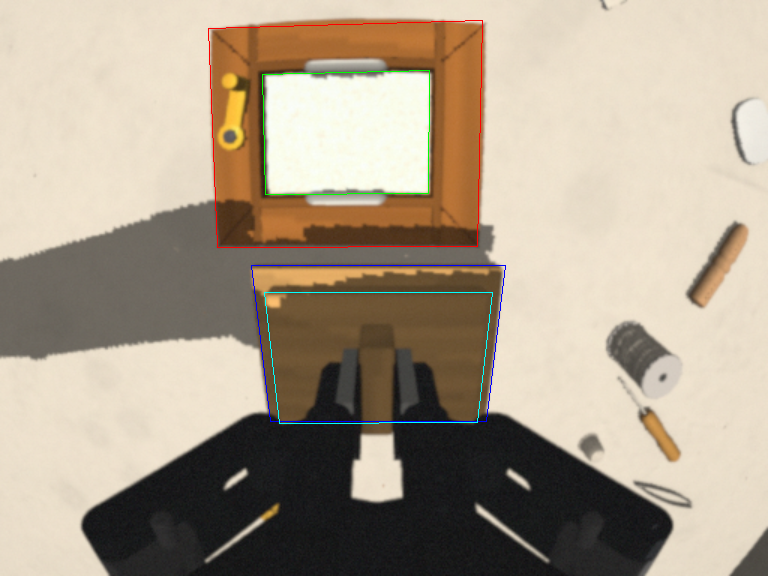

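The overlays match the frame and the held panel to about a pixel. I'll move over the recess and down to just above it.

{"op": "move_arm", "data": {
  "motion": [
    {"dp": [-6.5,-28.5,0],"rotation": [0,0,0],"fingers": -1},
    {"dp": [-6.5,-28.5,0],"rotation": [0,0,0],"fingers": -1},
    {"dp": [-6.4,-28.6,10],"rotation": [0,0,0],"fingers": -1},
    {"dp": [0,0,25],"rotation": [0,0,0],"fingers": -1},
    {"dp": [0,0,25],"rotation": [0,0,0],"fingers": -1},
    {"dp": [0,0,10],"rotation": [0,0,0],"fingers": -1},
    {"dp": [0,0,0],"rotation": [0,0,0],"fingers": -1},
    {"dp": [0,0,0],"rotation": [0,0,0],"fingers": -1},
    {"dp": [0,0,0],"rotation": [0,0,0],"fingers": -1}
  ]
}}

```text
time: 9.0
position: [0.4924, 0.1917, 0.0658]
ee_rot: [-3.134, -0.206, -0.003]
ft_force: [0.2, 0.1, -0.9]
gripper_width: 0.122
```

```bash
python3 look.py w5 .4917 .1905 .132; python3 - <<'E'
from h import *
s=robot.state();M=R.from_rotvec(s["ee_rot"]).as_matrix()
print(M.T@(np.array([.4917,.1905,.0503])-s["position"])*1000)
E
```

```text
9.0 [0.4924 0.1917 0.0658] [-3.1343 -0.2057 -0.0031] [-0.5078  0.836   0.0822  1.9898 -0.1935  0.321  -0.1379] [ 0.2231  0.1294 -0.9064]
[[ 0.9914  0.1307  0.002 ]
 [ 0.1307 -0.9914  0.0007]
 [ 0.002  -0.0005 -1.    ]]
[[153.8459 291.8311]
 [129.6773 123.7473]
 [371.4388 123.3406]
 [347.8736 291.4892]]
[[187.9314 251.2833]
 [179.7981 158.7601]
 [321.4342 158.5199]
 [313.6335 251.0645]]
[-0.79619185  1.28895923 15.52540335]
```

View pics/w5b.png

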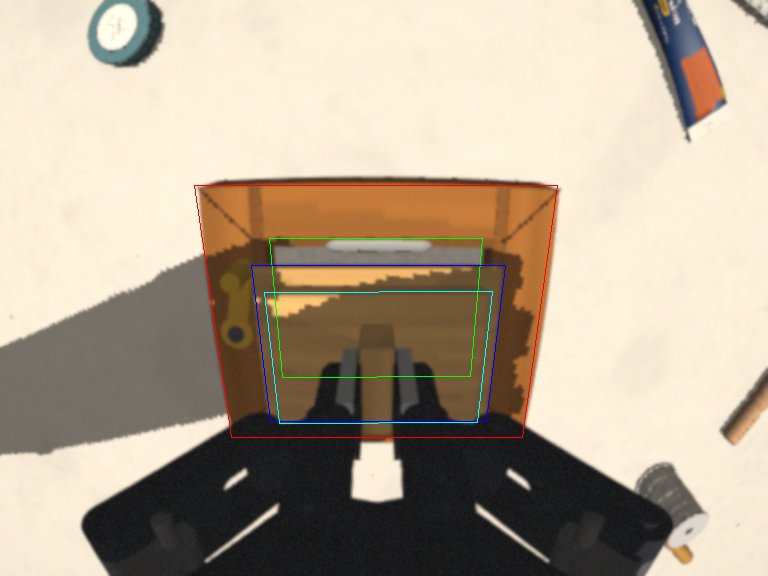

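{"op": "move_arm", "data": {
  "motion": [
    {"dp": [0,1,6],"rotation": [0,0,0],"fingers": -1},
    {"dp": [0,0,6],"rotation": [0,0,0],"fingers": -1},
    {"dp": [0,0,4],"rotation": [0,0,0],"fingers": -1},
    {"dp": [0,0,3],"rotation": [0,0,0],"fingers": -1},
    {"dp": [0,0,2],"rotation": [0,0,0],"fingers": -1},
    {"dp": [0,0,0],"rotation": [0,0,0],"fingers": -1}
  ]
}}

```text
time: 9.65
position: [0.4915, 0.1909, 0.0438]
ee_rot: [3.135, 0.207, -0.0]
ft_force: [0.7, -0.4, 1.2]
gripper_width: 0.124
```

{"op": "move_arm", "data": {
  "motion": [
    {"dp": [0,0,2],"rotation": [0,0,0],"fingers": -1},
    {"dp": [0,0,2],"rotation": [0,0,0],"fingers": -1},
    {"dp": [0,0,1],"rotation": [0,0,0],"fingers": -1},
    {"dp": [0,0,0],"rotation": [0,0,0],"fingers": -1}
  ]
}}

```text
time: 10.05
position: [0.492, 0.1911, 0.0389]
ee_rot: [-3.134, -0.207, -0.002]
ft_force: [0.7, 0.8, 0.6]
gripper_width: 0.122
```

{"op": "move_arm", "data": {
  "motion": [
    {"dp": [0,0,1.5],"rotation": [0,0,0],"fingers": -1},
    {"dp": [0,0,1.5],"rotation": [0,0,0],"fingers": -1},
    {"dp": [0,0,0],"rotation": [0,0,0],"fingers": -1}
  ]
}}

```text
time: 10.35
position: [0.4917, 0.191, 0.0355]
ee_rot: [-3.135, -0.207, -0.0]
ft_force: [1.5, -0.5, -2.4]
gripper_width: 0.12
```

```bash
python3 look.py w6 .4917 .1905 .132|head -1; python3 - <<'E'
from h import *
snap("side","pics/s6.png");snap("scene","pics/c6.png")
c=lambda f,x,y,w,h,k:cv2.resize(cv2.imread(f)[y:y+h,x:x+w],None,fx=k,fy=k,interpolation=cv2.INTER_CUBIC)
A=np.hstack([c("pics/c6.png",100,150,100,75,4),c("pics/s6.png",140,120,100,75,4)])
B=c("pics/w6.png",112,100,280,200,800/280)
o=np.vstack([np.clip(A*1.6,0,255).astype(np.uint8),np.clip(B*1.5,0,255).astype(np.uint8)]);cv2.imwrite("pics/w6c.png",cv2.resize(o,None,fx=.68,fy=.68))
E
```

```text
10.35 [0.4917 0.191  0.0355] [-3.1347 -0.2072 -0.0002] [-0.4966  0.8915  0.0648  1.9966 -0.1978  0.2593 -0.1324] [ 1.4505 -0.5405 -2.3638]
```

View pics/w6c.png

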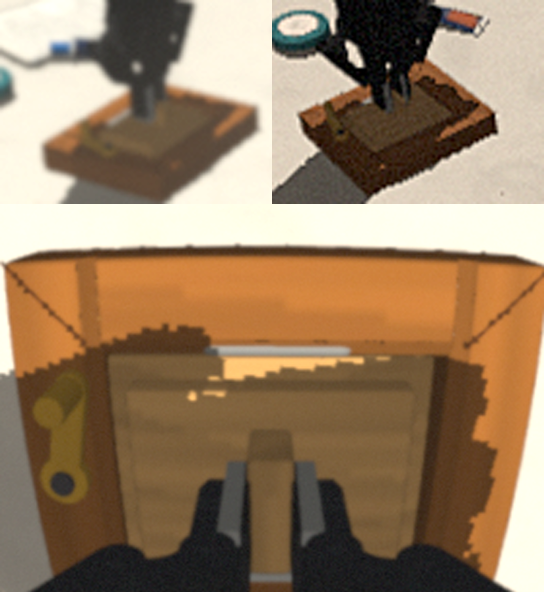

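The panel is level in the recess with the rod at its edge. I'll continue down.

{"op": "move_arm", "data": {
  "motion": [
    {"dp": [0,0,2],"rotation": [0,0,0],"fingers": -1},
    {"dp": [0,0,2],"rotation": [0,0,0],"fingers": -1},
    {"dp": [0,0,1.5],"rotation": [0,0,0],"fingers": -1},
    {"dp": [0,0,0],"rotation": [0,0,0],"fingers": -1}
  ]
}}

```text
time: 10.9
position: [0.4914, 0.1909, 0.0297]
ee_rot: [3.135, 0.207, -0.001]
ft_force: [1.8, 0.2, -7.7]
gripper_width: 0.122
```

{"op": "move_arm", "data": {
  "motion": [
    {"dp": [0,0,1.5],"rotation": [0,0,0],"fingers": -1},
    {"dp": [0,0,1],"rotation": [0,0,0],"fingers": -1},
    {"dp": [0,0,0],"rotation": [0,0,0],"fingers": -1}
  ]
}}

```text
time: 11.2
position: [0.4915, 0.1909, 0.0282]
ee_rot: [-3.135, -0.207, -0.0]
ft_force: [0.0, -0.7, 2.4]
gripper_width: 0.126
```

{"op": "move_arm", "data": {
  "motion": [
    {"dp": [0,0,1],"rotation": [0,0,0],"fingers": -1},
    {"dp": [0,0,1],"rotation": [0,0,0],"fingers": -1},
    {"dp": [0,0,0],"rotation": [0,0,0],"fingers": -1}
  ]
}}

```text
time: 11.5
position: [0.4915, 0.1909, 0.0281]
ee_rot: [-3.134, -0.207, -0.001]
ft_force: [-2.9, -0.9, 22.9]
gripper_width: 0.12
```

The panel is home: 23 N gives no more travel, and the TCP height puts its underside at 8 mm. Now I'll release, lift and look.

{"op": "move_arm", "data": {
  "motion": [
    {"dp": [0,0,-2],"rotation": [0,0,0],"fingers": -1},
    {"dp": [0,0,0],"rotation": [0,0,0],"fingers": 0},
    {"dp": [0,0,0],"rotation": [0,0,0],"fingers": 0},
    {"dp": [0,0,0],"rotation": [0,0,0],"fingers": 0},
    {"dp": [0,0,0],"rotation": [0,0,0],"fingers": 0},
    {"dp": [0,0,-10],"rotation": [0,0,0],"fingers": 0},
    {"dp": [0,0,-20],"rotation": [0,0,0],"fingers": 0},
    {"dp": [0,0,-30],"rotation": [0,0,0],"fingers": 0},
    {"dp": [0,0,-30],"rotation": [0,0,0],"fingers": 0},
    {"dp": [0,0,0],"rotation": [0,0,0],"fingers": 0},
    {"dp": [0,0,0],"rotation": [0,0,0],"fingers": 0}
  ]
}}

```text
time: 12.6
position: [0.4919, 0.1912, 0.1188]
ee_rot: [-3.134, -0.207, -0.003]
ft_force: [-0.2, -0.9, -0.8]
gripper_width: 0.503
```

```bash
python3 - <<'E'
from h import *
import json
np.set_printoptions(precision=4,suppress=True)
s,im=snap("wrist","pics/w7.png");print(s["time"],s["position"],s["ee_rot"],s["gripper_width"],s["qpos"])
json.dump({k:np.array(s[k]).tolist() for k in("position","ee_rot")},open("w7.json","w"))
for t,z in(("button_peg",.042),("button_pivot",.027),("panel",.008)):
    for q in tip_of("wrist",t)[:2]:
        w=atz(ray("wrist",q["centre"],s),z);f=R.from_euler("z",-.132).as_matrix()@(w-[.4917,.1905,0]);print(t,q["centre"],round(q["p"],2),w,f)
o=cv2.resize(np.clip(im[:,:,::-1]*1.5,0,255).astype(np.uint8),None,fx=1.5,fy=1.5)
def poly(L,z,col,k=True):
    p=[.4917,.1905,.132];c,n=np.cos(p[2]),np.sin(p[2])
    q=np.array([proj("wrist",[p[0]+c*x-n*y,p[1]+n*x+c*y,z],s) for x,y in L]);cv2.polylines(o,[np.int32(q*1.5+.25)],k,col,1)
B=lambda a,b:[(-a,-b),(-a,b),(a,b),(a,-b)]
poly(B(.078,.066),.027,(0,0,255));poly(B(.041,.029),.024,(0,255,0));poly(B(.006,.018),.044,(255,0,0))
poly([(-.064+.0045*np.cos(a),.03+.0045*np.sin(a)) for a in np.arange(0,6.3,.3)],.05,(255,0,255))
cv2.imwrite("pics/w7b.png",o)
E
```

```text
12.6 [0.4919 0.1912 0.1188] [-3.1339 -0.2073 -0.0027] 0.5029178181438066 [-0.5264  0.7421  0.1135  1.9693 -0.1817  0.4379 -0.1458]
button_peg [173.6, 163.7] 0.67 [0.4278 0.211  0.042 ] [-0.0606  0.0287  0.042 ]
button_pivot [175.3, 191.9] 0.84 [0.4271 0.182  0.027 ] [-0.0652  0.0001  0.027 ]
panel [250.0, 182.3] 0.85 [0.4902 0.1928 0.008 ] [-0.0012  0.0025  0.008 ]
panel [250.0, 140.6] 0.3 [0.4852 0.2303 0.008 ] [-0.0012  0.0403  0.008 ]
```

View pics/w7b.png

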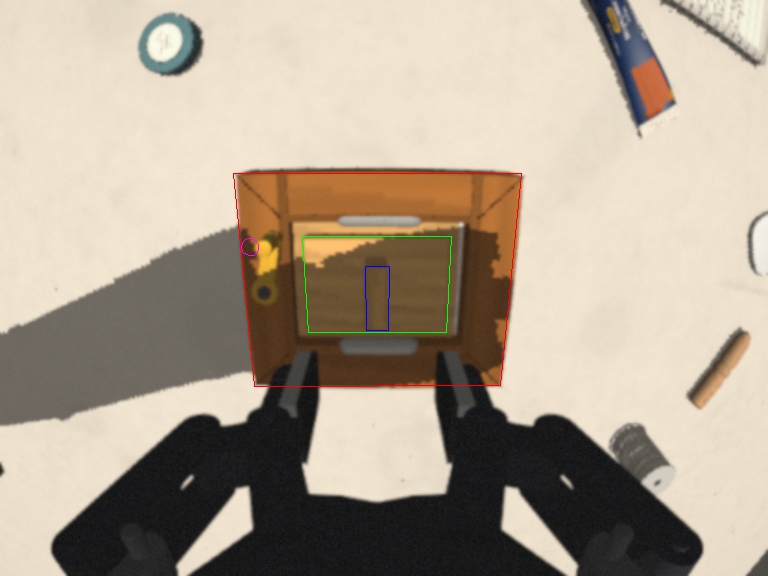

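The seated overlay matches: field and bar sit at their home heights, and both rods show above the flange. The peg seems a few mm off the angle-0 prediction, so I'll crop in.

```bash
python3 - <<'E'
from h import *
import json
s=json.load(open("w7.json"));im=cv2.imread("pics/w7.png")
x0,y0,k=150,145,10
o=cv2.resize(np.clip(im[y0:y0+60,x0:x0+60]*2.0,0,255).astype(np.uint8),None,fx=k,fy=k,interpolation=cv2.INTER_CUBIC)
p=[.4917,.1905,.132]
def P(x,y,z):
    c,n=np.cos(p[2]),np.sin(p[2]);return (proj("wrist",[p[0]+c*x-n*y,p[1]+n*x+c*y,z],s)-[x0,y0]+.5)*k
for th,col in((0,(255,0,255)),(.15,(255,255,0))):
    for z in(.033,.05):
        q=[P(-.064+.03*np.sin(th)+.0045*np.cos(a),.03*np.cos(th)+.0045*np.sin(a),z) for a in np.arange(0,6.3,.3)]
        cv2.polylines(o,[np.int32(q)],True,col,1)
cv2.circle(o,tuple(np.int32(P(-.064,0,.033))),4,(0,0,255),-1)
cv2.imwrite("pics/w7c.png",o)
E
```

```text
(no output)
```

View pics/w7c.png

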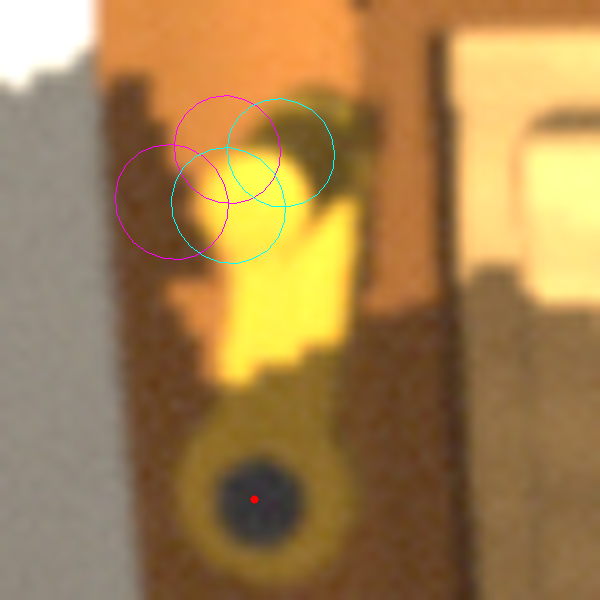

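The button stands at about 0.21 rad, with the peg near frame (-57, 29) mm. I'll go over the peg with the jaws along its tangent.

{"op": "move_arm", "data": {
  "motion": [
    {"dp": [-29,-14.3,0],"rotation": [0,0,0],"fingers": 0},
    {"dp": [-28.7,-14.3,0],"rotation": [0,0,0],"fingers": 0},
    {"dp": [0,0,15],"rotation": [0,0,0.105],"fingers": 0},
    {"dp": [0,0,15],"rotation": [0,0,0.105],"fingers": 0},
    {"dp": [0,0,15],"rotation": [0,0,0],"fingers": 0},
    {"dp": [0,0,0],"rotation": [0,0,0],"fingers": 0},
    {"dp": [0,0,0],"rotation": [0,0,0],"fingers": 0}
  ]
}}

```text
time: 13.5
position: [0.4302, 0.2114, 0.0724]
ee_rot: [3.138, -0.122, -0.002]
ft_force: [-0.2, 0.2, 0.2]
gripper_width: 0.5
```

```bash
python3 - <<'E'
from h import *
s=robot.state();M=R.from_rotvec(s["ee_rot"]).as_matrix()
print(s["position"],M,s["qpos"],M.T@(np.array([.4310,.2120,.036])-s["position"])*1000)
E
```

```text
[0.43022767 0.21138131 0.07237126] [[ 9.96964790e-01 -7.78413570e-02 -1.38938849e-03]
 [-7.78423799e-02 -9.96965434e-01 -6.97938206e-04]
 [-1.33084384e-03  8.03973123e-04 -9.99998791e-01]] [-0.61409551  0.79905051  0.1004425   2.12865478 -0.32213534  0.22938671
 -0.30748745] [ 0.77022717 -0.70617629 36.36970923]
```

{"op": "move_arm", "data": {
  "motion": [
    {"dp": [0.8,-0.7,15],"rotation": [0,0,0],"fingers": 0},
    {"dp": [0,0,15],"rotation": [0,0,0],"fingers": 0},
    {"dp": [0,0,6],"rotation": [0,0,0],"fingers": 0},
    {"dp": [0,0,0],"rotation": [0,0,0],"fingers": -1},
    {"dp": [0,0,0],"rotation": [0,0,0],"fingers": -1},
    {"dp": [0,0,0],"rotation": [0,0,0],"fingers": -1},
    {"dp": [0,0,0],"rotation": [0,0,0],"fingers": -1},
    {"dp": [0,0,0],"rotation": [0,0,0],"fingers": -1},
    {"dp": [0,0,0],"rotation": [0,0,0],"fingers": -1}
  ],
  "grip_force": 25
}}

```text
time: 14.4
position: [0.4318, 0.2125, 0.0373]
ee_rot: [-3.139, 0.123, -0.001]
ft_force: [0.1, 0.0, 6.1]
gripper_width: 0.085
```

{"op": "move_arm", "data": {
  "motion": [
    {"dp": [0,0,-1],"rotation": [0,0,0],"fingers": -1},
    {"dp": [4.07,0.28,0],"rotation": [0,0,0.136],"fingers": -1},
    {"dp": [4.07,0.28,0],"rotation": [0,0,0.136],"fingers": -1},
    {"dp": [4.07,0.28,0],"rotation": [0,0,0.136],"fingers": -1},
    {"dp": [4.07,0.28,0],"rotation": [0,0,0.136],"fingers": -1},
    {"dp": [0,0,0],"rotation": [0,0,0],"fingers": -1}
  ]
}}

```text
time: 15.0
position: [0.4471, 0.207, 0.0376]
ee_rot: [-2.99, 0.962, -0.001]
ft_force: [0.8, 0.4, -2.6]
gripper_width: 0.088
```

```bash
python3 - <<'E'
from h import *
s=robot.state();M=R.from_rotvec(s["ee_rot"]).as_matrix()
f=R.from_euler("z",-.132).as_matrix()@(s["position"]-[.4917,.1905,0]);d=f[:2]-[-.064,0]
print(s["ft_force"],s["gripper_width"],f,np.hypot(*d),np.arctan2(d[0],d[1]),-(np.arctan2(M[1,0],M[0,0])-.132),s["qpos"])
E
```

```text
[ 0.83371935  0.35436311 -2.56079553] 0.0875574006364948 [-0.04200381  0.02224741  0.03757149] 0.031285457116505294 0.7797200147359337 0.7546339599753678 [-0.61184562  0.8790936   0.14008052  2.1015602  -0.58085777  0.19666786
 -0.57289638]
```

{"op": "move_arm", "data": {
  "motion": [
    {"dp": [3.97,0.28,0],"rotation": [0,0,0.134],"fingers": -1},
    {"dp": [3.97,0.28,0],"rotation": [0,0,0.134],"fingers": -1},
    {"dp": [3.97,0.28,0],"rotation": [0,0,0.134],"fingers": -1},
    {"dp": [3.97,0.28,0],"rotation": [0,0,0.134],"fingers": -1},
    {"dp": [3.97,0.28,0],"rotation": [0,0,0.134],"fingers": -1},
    {"dp": [3.97,0.28,0],"rotation": [0,0,0.134],"fingers": -1},
    {"dp": [0,0,0],"rotation": [0,0,0],"fingers": -1},
    {"dp": [0,0,0],"rotation": [0,0,0],"fingers": -1}
  ]
}}

```text
time: 15.8
position: [0.4597, 0.1869, 0.0377]
ee_rot: [-2.38, 2.049, -0.003]
ft_force: [4.1, -0.0, -5.2]
gripper_width: 0.087
```

```bash
cat > b.py <<'E'
from h import *
s=robot.state();M=R.from_rotvec(s["ee_rot"]).as_matrix()
f=R.from_euler("z",-.132).as_matrix()@(s["position"]-[.4917,.1905,0]);d=f[:2]-[-.064,0]
print(s["ft_force"],s["gripper_width"],f,np.hypot(*d),np.arctan2(d[0],d[1]),-(np.arctan2(M[1,0],M[0,0])-.132),s["qpos"])
E
python3 b.py
```

```text
[ 4.0858629  -0.00738406 -5.2260948 ] 0.0870629250112196 [-0.03216253  0.0006355   0.03770585] 0.031843813708765704 1.5508382273517183 1.553317571892721 [-0.64149714  0.89781921  0.27121982  2.09613865 -0.91604097  0.26549551
 -0.99282255]
```

{"op": "move_arm", "data": {
  "motion": [
    {"dp": [0.6,1,0],"rotation": [0,0,0],"fingers": -1},
    {"dp": [0,0,0],"rotation": [0,0,0],"fingers": -1},
    {"dp": [0,0,0],"rotation": [0,0,0],"fingers": -0.3},
    {"dp": [0,0,0],"rotation": [0,0,0],"fingers": -0.3},
    {"dp": [0,0,0],"rotation": [0,0,0],"fingers": -0.3},
    {"dp": [0,0,-15],"rotation": [0,0,0],"fingers": -0.3},
    {"dp": [0,0,-25],"rotation": [0,0,0],"fingers": -0.3},
    {"dp": [0,0,-30],"rotation": [0,0,0],"fingers": -0.3},
    {"dp": [0,30,-30],"rotation": [0,0,0],"fingers": -0.3},
    {"dp": [0,20,-20],"rotation": [0,0,0],"fingers": -0.3},
    {"dp": [0,0,0],"rotation": [0,0,0],"fingers": -0.3},
    {"dp": [0,0,0],"rotation": [0,0,0],"fingers": -0.3}
  ]
}}

```text
time: 17.0
position: [0.4081, 0.1792, 0.158]
ee_rot: [-2.377, 2.053, 0.0]
ft_force: [0.4, -0.6, 0.5]
gripper_width: 0.351
```

```bash
python3 - <<'E'
from h import *
import json
np.set_printoptions(precision=4,suppress=True)
s,im=snap("wrist","pics/w8.png");print(s["time"],s["position"],s["qpos"])
json.dump({k:np.array(s[k]).tolist() for k in("position","ee_rot")},open("w8.json","w"))
p=[.4917,.1905,.132]
def P(x,y,z):
    c,n=np.cos(p[2]),np.sin(p[2]);return proj("wrist",[p[0]+c*x-n*y,p[1]+n*x+c*y,z],s)
for t,z in(("button_peg",.042),("button_pivot",.027),("panel",.008)):
    for q in tip_of("wrist",t)[:1]:
        w=atz(ray("wrist",q["centre"],s),z);print(t,q["centre"],round(q["p"],2),R.from_euler("z",-.132).as_matrix()@(w-[p[0],p[1],0]))
k=4;c0=np.int32(P(-.02,0,.03))-[90,70];c0=np.maximum(c0,0)
o=cv2.resize(np.clip(im[c0[1]:c0[1]+140,c0[0]:c0[0]+190,::-1]*1.7,0,255).astype(np.uint8),None,fx=k,fy=k,interpolation=cv2.INTER_CUBIC)
def poly(L,z,col): cv2.polylines(o,[np.int32([(P(x,y,z)-c0+.5)*k for x,y in L])],True,col,1)
B=lambda a,b:[(-a,-b),(-a,b),(a,b),(a,-b)]
C=lambda x,y,r:[(x+r*np.cos(a),y+r*np.sin(a)) for a in np.arange(0,6.2,.3)]
poly(B(.078,.066),.027,(0,0,255));poly(B(.041,.029),.024,(0,255,0));poly(B(.006,.018),.044,(255,0,0))
poly(C(-.034,0,.0045),.05,(255,0,255));poly(C(-.064,0,.003),.033,(255,0,255));poly([(-.064,0),(-.034,0)],.033,(255,255,255))
cv2.imwrite("pics/w8b.png",o)
E
```

```text
17.0 [0.4081 0.1792 0.158 ] [-0.8452  0.6688  0.5381  2.1856 -0.7624  0.4789 -1.1293]
button_peg [249.6, 124.1] 0.87 [-0.032   0.0021  0.042 ]
button_pivot [251.5, 157.6] 0.96 [-0.0656 -0.0001  0.027 ]
panel [252.5, 88.7] 0.7 [-0.0009 -0.0001  0.008 ]
```

View pics/w8b.png

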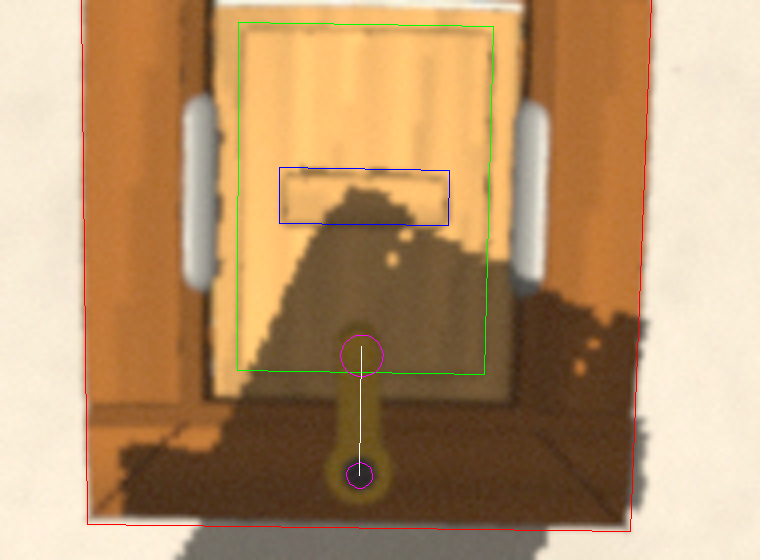

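The last view shows the button pointing square across the panel, about 1.55 rad, with the panel field and bar matching the seated overlay and the robot clear. I'll hand in.

```bash
python3 -c "
from cell import robot
print(robot.state()['time'],robot.sign_off())"
```

```text
the job is handed in; nothing more can be done
17.2 None
```

The panel is seated in the frame and locked under the turn button. I handed the job in at 17.2 s with the gripper open and clear.

- **Panel:** I put it in bar side up and pressed it down past both rods. On the way down the tool was briefly pulled downward (about 8 N), which fits the rods snapping out above the flange. It then took 23 N with no further travel. The gripper height puts the underside at about 8 mm. The later wrist pictures match a level, seated panel with both rods showing above the flange. It lies slightly toward the -x side of its clearance.
- **Turn button:** It started at about 0.21 rad rather than 0. I pinched the peg and swung it to about 1.55 rad.
- **Checks that differed:** The last picture's arm outline is within about 0.02 rad of square, while the peg detector read about 1.50 rad. I trusted the outline and the gripper position. The 10 to 15 N snap-in force never showed in the readings; I only saw the force at the end of each move.
- **Other things:** I did not touch the long panel, wax cake, thimble or spool, but I took no final picture of them.

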